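# Hang the board frame on the two hooks of the bench stand

### The job

Lift the aluminium circuit-board frame out of its white bench rack and hang it by its top rail on the two steel hooks of the stand. Set the rail down gently on both hooks and work it gently sideways until both hooks drop fully home in the notches under the rail; while still holding the frame, press lightly to make sure that both sides are seated, and only then let go and leave it hanging. Leave the bottle, the spool and the meter alone.

Things in the scene. Friction and masses are not known exactly. Their poses are not given: they have to be found in the camera images.
- frame: board frame, flat, upright, aluminium with a green circuit board, 0.36 to 0.56 kg. Origin: centre of its underside; x its thickness, y its width, z up. Lower part 190 wide, 10 thick; top rail 310 wide, 10 thick, z = 116 to 136 mm, its ends stick out 60 mm past the lower part. Same front and back: may hang either way round. At the start it stands in the rack, underside 10 mm up
- notch_a (a point): middle of the roof of the notch at the frame's +y end: the rail's underside has two notches, 9 mm wide (y), 8 mm deep, right through its thickness, centred at y = +125 and -125 mm, roof 124 mm above the frame's underside
- notch_b (a point): middle of the roof of the like notch at the frame's -y end (y = -125 mm)
- rail_mid (a point): middle of the top face of the frame's rail, 136 mm above its underside, above its centre of mass: pinch the 10 mm thick, 20 mm high rail here from above, fingers closing along the frame's x. Below the rail is the board, thinner than the rail
- rack: white plastic rack fixed to the bench; origin: centre of its underside, y along the frame's width. Base 110 x 240 x 10 mm; at y = +70 and -70 mm a pair of 30 mm wide cheeks up to z = 50 mm leaves a slot 13 mm wide (x), where the frame's foot stands with 1.5 mm play each side; it lifts straight up and out
- stand: hanging stand fixed to the bench; origin: centre of the underside of its grey base (120 x 340 x 12 mm); y along the line between the hooks, z up. A low steel cross bar (x = 24 to 36, z = 14 to 30 mm) carries two equal hooks 250 mm apart. Neither the frame nor the arm may press or push on the stand with more than 30 N
- seat_mid (a point): point of the stand at x = 0, y = 0, z = 158 mm: nominal middle between the two hooks, level with the tops of their arms. NOT exact: the cross bar with both hooks is clamped an unknown -12 to +12 mm along the stand's y (spacing and height stay true; it does not slip under allowed forces); that shift is not measured: find it by feel or sight
- hook_a (a point): nominal place of the hook at the stand's +y end (y = 125, z = 158 mm, the same shift applies; the other is at y = -125). Hook: post 8 mm thick at x = 23, up to z = 176; round arm 6 mm thick along x from the post to x = -21, top at z = 158; there a tip 6 mm thick turned up to z = 171. The rail goes down between tip and post, x = -18 to 19 mm
- hook_b (a point): the same for the hook at the stand's -y end. Frame's underside above the work surface: 42 mm while the rail rests on the arms beside the notches, 34 mm with both notches home
- flask: white plastic bottle with green cap, 66 mm diameter, 120 tall, bystander; origin: centre of underside
- spool: metal solder spool, 60 mm diameter, 42 tall, bystander; origin: centre of underside
- meter: green multimeter lying flat, 140 x 75 x 36 mm, bystander; origin: centre of underside

How it is judged (in metres and radians):
On the way, in this order (a step that is already met when the one before it is completed fails the run):
1. the frame is lifted clear of the rack (height (world z) of frame above 0.055 m and contact force between frame and rack below 0.1 N and contact force between the fingers and frame above 2 N), for 0.1 s.
2. both notches are home on the hooks (within 2.5 mm of full depth), resting on them with 1 N or more, while the fingers still hold the frame (z of notch_a in the frame of stand between 0.155 and 0.1605 m and z of notch_b in the frame of stand between 0.155 and 0.1605 m and y of frame in the frame of stand between -0.018 and 0.018 m and contact force between frame and stand above 1 N and contact force between the fingers and frame above 2 N), for 0.2 s.
At the end, for the whole second after the job is handed in: The frame hangs released, upright (within 0.1 rad) and at rest on the stand, both notches home: each notch roof within 2 mm of the top of the hook arms (158 mm above the stand's underside) (z of notch_a in the frame of stand between 0.155 and 0.16 m and z of notch_b in the frame of stand between 0.155 and 0.16 m and y of frame in the frame of stand between -0.018 and 0.018 m and angle between frame's own z axis and vertical below 0.1 rad and contact force between frame and stand above 2 N and linear speed of frame below 0.02 m/s and angular speed of frame below 0.2 rad/s); the robot touches nothing.
It fails at once if the frame is pressed or pushed against the stand with more than 30 N (contact force between frame and stand above 30 N).
It fails at once if the arm or gripper pushes the stand with more than 30 N (contact force between the arm and stand above 30 N).
It fails at once if a bystander is moved by more than 20 mm (distance of any of flask, spool, meter from where it was at the start of the episode above 0.02 m).
It also fails if it takes over 64 s, if anything falls off the work surface, if the arm or the gripper's body presses on something with over 40 N, if the wrist force passes 120 N, or if a joint passes its speed limit or range.

### The arm

A 6-joint arm with a two-finger parallel gripper is mounted at the origin on the work surface. World frame = base frame: x ahead of the robot, y to its left, z up, the work surface at z = 0. Lengths are in mm, angles in degrees, forces in N, time in s.
With the tool pointing down it reaches from about 350 to 725 mm from the base axis. Payload 4.3 kg.
Tool frame: the origin (TCP) lies at the very end of the fingers, on their centre line; the grasp point (between the pads) lies hold_point_z behind it (hold_point_z is the distance from the TCP to the grasp point, in mm); z points along the fingers, y is the line along which they close (so a half turn about z gives the same grasp; the last joint's range is limited). The gripper opens to 85 mm and grips with 20 to 120 N. Pads are 22 mm wide; open, the fingers measure 114 mm over their backs; the gripper's body (76 mm by 85 mm) begins 54 mm behind the grasp point. The pads swing forward as they close: fully open they stand 13 mm farther back than shut.
Start: joints at [-75.934, 21.618, 4.641, 73.018, 0, 83.68], TCP at [200.309, -539.023, 207.429] pointing down, gripper open.
Joint ranges: [-156.06, 156.06], [-48.1, 94.91], [-58.44, 69.94], [-101.28, 121.22], [-78.64, 73.56], [-180, 180]. Speed limits (degrees/s): [147.25, 147.25, 180, 180, 180, 180].

### API

Orientations are given as [roll, pitch, yaw] about the fixed x, y, z axes, in that order (R = Rz(yaw) Ry(pitch) Rx(roll)).
In Python, from bench import observe, grab_frame, camera_info, sign_off, hold_point_z gives the robot as it stands.
- The arm moves only by the tool carry_out, never from a script. Its argument "rows" is one flat list of numbers, 7 for each row, row after row: the shift along the tool's x, y, z in m, then the turn, a rotation vector about the tool's x, y, z in rad, then the finger opening in m, from 0 to 0.0854. A call has exactly 8 rows; each row is the pose to reach, as a shift and turn from the pose commanded when the call began, along the tool's axes at that moment; what a row does not reach only later rows make up. A row lasts 1/12 s, in which the tool goes at most 41.7 mm and 7.16 degrees, less where a joint would pass 70% of its speed; a pose out of reach is approached as far as the arm can. A call with a gripper value outside its range is refused whole. The fingers move at their own pace and stop on an object; "grip_force" is the grip in N (left out, the last holds). Time passes only in rows, so rows that repeat a pose let the fingers close, or fill a call up. It gives the time, the measured TCP pose, the force, the opening and the grip force at its end, in the units of the state.
- observe(): the state, without advancing time (a new reading comes with each control period).
- grab_frame(name): name is "side" or "top" or "wrist"; returns the picture (420x560x3 uint8, blue, green, red); there is no depth.
- camera_info(name): a dict with "fov_y" (degrees; the focal length in pixels is half the picture's height over the tangent of half this angle, whatever the lens; pixels are square), "cx", "cy" (the principal point, pixels), "rvec" (rotation vector, rad) and "tvec" (3), from world to camera coordinates, as OpenCV has them; the wrist camera has in their place "tool_from_camera" (4x4, takes a point from camera to tool coordinates, whose origin is the TCP and whose axes are the flange's). Camera axes: x right, y down, z forward; pixel columns grow to the right and rows downward; lengths in mm; the calibration is good to about 2 mm. A picture is of the moment at which its call begins: read the wrist's pose just before it. camera_info takes no time and is no camera call.
- sign_off(): hands the job in; it is judged then, once.
The state is a dict: "time": time; "qpos": joint angles; "joint_vel": joint speeds; "joint_torque": joint torques, N m; "ee_pos": TCP position; "eef_rot": TCP orientation; "force": force on the tool from outside, world axes, zero at the start; "wrist_torque": the same for the moment, N m; "width": finger opening in mm; "grasp_force": force on a finger pad.
Only numpy, scipy, OpenCV 4.12 (cv2) and the standard library are available. Lean on these libraries where they do the work, as an engineer would, in place of code of your own. Each camera call takes 0.05 s, during which the arm holds its last target. There are 200 camera calls.

## Working session

There is one attempt and no reset: what is moved stays moved. The work goes in short steps, Python scripts to look and compute and a tool call to move; the robot and the scene stay as the last step left them, time stands still between calls to the robot, and variables do not carry over. Pictures are saved under pics/ and viewed, at most 10 in all, crops included, and the job is handed in when it is done.

Besides the shell and the picture viewer there is one more tool, called after "Emit:" in YAML: its name, and indented under it one key for each argument. carry_out: Moves the arm, as the interface text tells. Its arguments: {"type":"object","properties":{"rows":{"type":"array"},"grip_force":{"type":"number"}},"required":["rows"]}

```bash
mkdir -p pics; cat > h.py <<'E'
import numpy as np, cv2
from scipy.spatial.transform import Rotation as R
from bench import *
def cam(name,st=None):
    c=camera_info(name); f=210/np.tan(np.radians(c["fov_y"])/2)
    if "rvec" in c:
        r=cv2.Rodrigues(np.array(c["rvec"],float))[0]; o=-r.T@np.array(c["tvec"],float).ravel(); return f,c["cx"],c["cy"],r.T,o
    T=np.array(c["tool_from_camera"]); st=st or observe()
    Rt=R.from_euler('xyz',st["eef_rot"],degrees=True).as_matrix()
    return f,c["cx"],c["cy"],Rt@T[:3,:3],Rt@T[:3,3]+np.array(st["ee_pos"])
def ray(C,u,v):
    f,cx,cy,r,o=C; return o,r@np.array([(u-cx)/f,(v-cy)/f,1.])
def onplane(C,u,v,z):
    o,d=ray(C,u,v); return o+d*(z-o[2])/d[2]
def proj(C,P):
    f,cx,cy,r,o=C; q=(np.array(P)-o)@r; return q[...,:2]/q[...,2:]*f+[cx,cy]
def tri(C1,p1,C2,p2):
    o1,d1=ray(C1,*p1);o2,d2=ray(C2,*p2)
    s=np.linalg.lstsq(np.c_[d1,-d2],o2-o1,rcond=None)[0]
    a=o1+s[0]*d1;b=o2+s[1]*d2; return (a+b)/2,np.linalg.norm(a-b)
E
python3 - <<'E'
from h import *
s=observe();print({k:s[k] for k in s})
print(hold_point_z if not callable(hold_point_z) else hold_point_z())
for n in ("top","side","wrist"):
    cv2.imwrite(f"pics/{n}0.png",grab_frame(n)); c=camera_info(n);C=cam(n); print(n,c,C[4],C[3][:,2])
E
```

```text
{'time': 0.0, 'qpos': array([-7.59354856e+01,  2.16619000e+01,  4.56129858e+00,  7.30163177e+01,
        2.12555362e-03,  8.36784003e+01]), 'joint_vel': array([-0.08890787, -0.00050854, -0.03205072,  0.06749575,  0.02311124,
        0.00471705]), 'joint_torque': array([-1.41132325e-03, -4.63606668e+01,  2.69874805e+01,  2.07441364e-02,
       -2.20044058e-04,  9.53974137e-06]), 'ee_pos': array([ 200.12670122, -538.30182217,  206.44982382]), 'eef_rot': array([-1.79884026e+02, -1.49864560e-02,  2.03860968e+01]), 'force': array([-0.3308787 ,  0.95973021,  0.33234021]), 'wrist_torque': array([ 0.03725685,  0.00255029, -0.0260726 ]), 'grasp_force': 0.0, 'width': 85.55347160400325}
18.700000000000003
top {'fov_y': 49.49600079999921, 'cx': 278.3894793465699, 'cy': 217.15584011267094, 'rvec': array([ 2.18192373, -2.24000064,  0.07019783]), 'tvec': array([  15.99376855,  607.21656815, 1151.01154884])} [ 559.5297607    26.27060824 1174.74748302] [ 0.04116593 -0.02254347 -0.99889797]
side {'fov_y': 51.48311534305263, 'cx': 286.06294649814964, 'cy': 215.18682750885813, 'rvec': array([ 0.4023311 , -2.6383448 ,  1.42676472]), 'tvec': array([608.84900839, 219.22585607, 857.78093035])} [428.9015903  748.99370978 639.99770625] [ 0.22524542 -0.80401794 -0.55029051]
wrist {'fov_y': 65.44202961660206, 'cx': 282.8417179011441, 'cy': 208.18087570025276, 'tool_from_camera': array([[ 5.19119673e-04, -9.65021288e-01, -2.62171021e-01,
         6.56098489e+01],
       [ 9.99999835e-01,  5.65886846e-04, -1.02884239e-04,
         1.00761913e+00],
       [ 2.47644613e-04, -2.62170924e-01,  9.65021422e-01,
        -1.65508682e+02],
       [ 0.00000000e+00,  0.00000000e+00,  0.00000000e+00,
         1.00000000e+00]])} [ 262.09428521 -516.8156523   372.19198249] [-0.24617475 -0.08980009 -0.96505644]
```

View pics/top0.png

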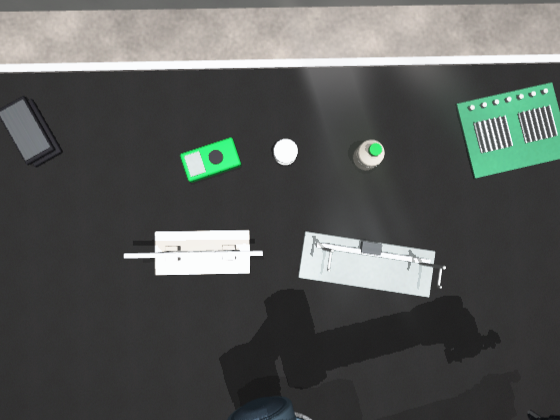

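View pics/side0.png

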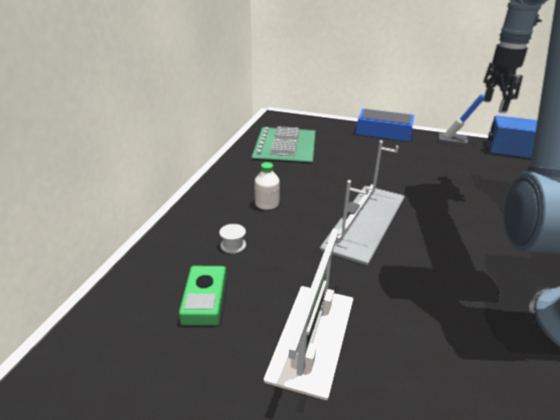

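Top view: the rack with frame is at (203,253), rail from (124,256) to (263,253); the stand is at (368,265), tilted about 7° with its bar on the far side. The bystanders are beyond both.

```bash
python3 - <<'E'
from h import *
im=cv2.imread("pics/top0.png");C=cam("top");g=cv2.cvtColor(im,cv2.COLOR_BGR2GRAY);sat=cv2.cvtColor(im,cv2.COLOR_BGR2HSV)[...,1]
def rect(x0,x1,y0,y1,th,k,z,nm):
    m=np.zeros_like(g);m[y0:y1,x0:x1]=(g[y0:y1,x0:x1]>th)*255
    m=cv2.morphologyEx(m,cv2.MORPH_CLOSE,np.ones((9,9)));m=cv2.morphologyEx(m,cv2.MORPH_OPEN,np.ones((k,k)))
    c=max(cv2.findContours(m,0,2)[0],key=cv2.contourArea);r=cv2.minAreaRect(c);P=np.array([onplane(C,u,v,z)[:2] for u,v in cv2.boxPoints(r)])
    e=np.roll(P,-1,0)-P;print(nm,r,P.round(0).tolist(),"mid",P.mean(0).round(1),"len",np.linalg.norm(e,axis=1).round(1),"ang",np.degrees(np.arctan2(e[:,1],e[:,0])).round(1))
rect(140,256,225,285,100,21,10,"rack")
rect(290,450,225,305,90,21,12,"stand")
# rail ends
m=(g>100);m[:,:110]=0
for lo,hi in((110,152),(253,285)):
    v,u=np.nonzero(m[240:270,lo:hi]);print("rail",u.min()+lo,u.max()+lo,[(c,(v[u==c-lo]+240).mean().round(1)) for c in range(lo,hi) if (u==c-lo).any()][::5])
cr=cv2.resize(im[225:300,110:270],None,fx=5,fy=5,interpolation=3);cs=cv2.resize(im[225:300,290:450],None,fx=5,fy=5,interpolation=3)
s=cv2.imread("pics/side0.png")
cv2.imwrite("pics/crop1.png",cs[:, :800])
cv2.imwrite("pics/crop2.png",cv2.resize(s[130:270,310:420],None,fx=4,fy=4,interpolation=3))
E
```

```text
rack ((202.0, 252.0), (44.0, 94.0), 90.0) [[583.0, 314.0], [577.0, 76.0], [465.0, 79.0], [472.0, 316.0]] mid [524.  196.3] len [238.6 111.8 237.7 111.4] ang [-91.5 178.6  88.4  -0.9]
stand ((371.4410400390625, 264.57330322265625), (142.27059936523438, 47.73508834838867), 8.56914234161377) [[452.0, -45.0], [572.0, -66.0], [508.0, -426.0], [388.0, -403.0]] mid [ 480.1 -234.9] len [121.4 365.6 122.  363.9] ang [ -10.2 -100.1  168.9   79.8]
rail 123 151 [(123, np.float64(255.5)), (128, np.float64(255.5)), (133, np.float64(255.5)), (138, np.float64(255.5)), (143, np.float64(255.0)), (148, np.float64(255.0))]
rail 253 262 [(253, np.float64(252.5)), (258, np.float64(252.5))]
```

View pics/crop1.png

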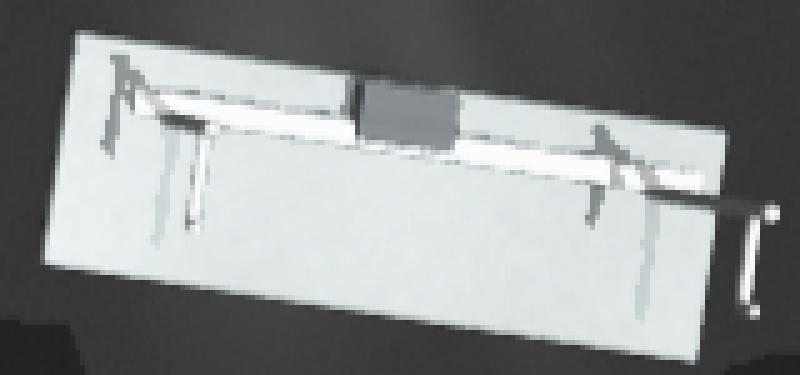

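View pics/crop2.png

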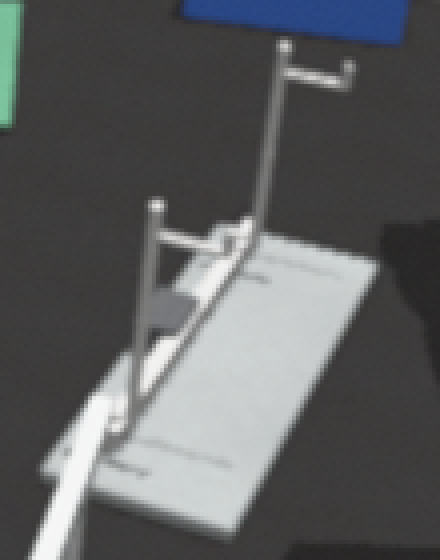

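Crop 1: base corners (78,32),(727,130),(696,362),(43,264); hook A post top (208,127), tip (192,228); hook B post top (772,213), tip (752,311). Crop 2: post tops (155,205) and (284,46), tips (230,238) and (349,66).

```bash
python3 - <<'E'
from h import *
C=cam("top");S=cam("side")
t=lambda x,y:(290+x/5-.4,225+y/5-.4); s=lambda x,y:(310+x/4-.4,130+y/4-.4)
P=np.array([onplane(C,*t(*p),12)[:2] for p in((78,32),(727,130),(696,362),(43,264))])
print("base",P.round(1).tolist(),P.mean(0),np.linalg.norm(np.roll(P,-1,0)-P,axis=1)); 
yax=(P[0]+P[3]-P[1]-P[2]); ang=np.degrees(np.arctan2(yax[1],yax[0]))-90; print("stand yaw",ang)
H={}
for n,a,b,z in(("pA",(208,127),(155,205),176),("tA",(192,228),(230,238),171),("pB",(772,213),(284,46),176),("tB",(752,311),(349,66),171)):
    H[n]=onplane(C,*t(*a),z);print(n,H[n].round(1),tri(C,t(*a),S,s(*b)))
for q in"pt":
    d=H[q+"A"]-H[q+"B"];print(q,"dist",np.linalg.norm(d),"yaw",np.degrees(np.arctan2(d[1],d[0]))-90,"mid",(H[q+"A"]+H[q+"B"])/2)
a=np.radians(ang);x=np.array([np.cos(a),np.sin(a)]);y=np.array([-x[1],x[0]])
for q,o in(("p",23),("t",-21)): print("in stand",((H[q+"A"]+H[q+"B"])[:2]/2-P.mean(0))@np.c_[x,y])
e=[onplane(C,123,255.5,146),onplane(C,262.5,252.5,146)];d=e[0]-e[1];print("rail",e,np.linalg.norm(d),np.degrees(np.arctan2(d[1],d[0]))-90,(e[0]+e[1])/2)
E
```

```text
base [[570.3, -67.5], [511.2, -399.5], [393.5, -378.7], [452.8, -46.3]] [ 481.94702998 -223.00319709] [337.22351234 119.57159794 337.71226632 119.35701581]
stand yaw -10.10922646501676
pA [ 525.6 -110.2  176. ] (array([ 526.75335366, -110.31213732,  173.6520471 ]), np.float64(2.4613572149742886))
tA [ 481.3 -102.4  171. ] (array([ 482.46941527, -102.98395875,  164.83108433]), np.float64(3.2904250715103633))
pB [ 481.  -357.9  176. ] (array([ 482.31041335, -359.04112925,  172.53847366]), np.float64(3.114499652501945))
tB [ 437.8 -349.1  171. ] (array([ 438.70228768, -349.84502744,  168.71510802]), np.float64(2.357659553402407))
p dist 251.7345220628605 yaw -10.201665041867471 mid [ 503.32177768 -234.05335685  176.        ]
t dist 250.54671038124488 yaw -10.002003959798145 mid [ 459.55332892 -225.77171274  171.        ]
in stand [22.98248536 -7.12679707]
in stand [-21.56009279  -6.65619445]
rail [array([525.10144832, 352.82500342, 146.        ]), array([523.2250912 ,  40.95535198, 146.        ])] 311.8752959194982 -0.34471467875040673 [524.16326976 196.8901777  146.        ]
```

```bash
cat >> h.py <<'E'
def step(a,b):
    "a,b=(x,y,z,yaw) commanded world mm,deg, tool down -> tool shift m + turn z rad"
    y=np.radians(a[3]);d=np.array(b[:3])-a[:3]
    return np.round([(d[0]*np.cos(y)+d[1]*np.sin(y))/1e3,(d[0]*np.sin(y)-d[1]*np.cos(y))/1e3,-d[2]/1e3,np.radians(a[3]-b[3])],4).tolist()
E
python3 - <<'E'
from h import *
w=[(200.3,-539,207.4,20.386),(330,-290,330,55),(430,-40,330,89.7),(524.2,197,300,89.7)]
for a,b in zip(w,w[1:]):print(step(a,b))
E
```

```text
[0.2083, -0.1882, -0.1226, -0.6041]
[0.2621, -0.0615, 0.0, -0.6056]
[0.2375, 0.093, 0.03, 0.0]
```

Emit:
carry_out:
  rows: [0.026, -0.0235, -0.0153, 0, 0, -0.0755, 0.0854, 0.052, -0.047, -0.0306, 0, 0, -0.151, 0.0854, 0.078, -0.0706, -0.046, 0, 0, -0.2265, 0.0854, 0.104, -0.0941, -0.0613, 0, 0, -0.302, 0.0854, 0.13, -0.1176, -0.0766, 0, 0, -0.3776, 0.0854, 0.156, -0.141, -0.092, 0, 0, -0.453, 0.0854, 0.182, -0.1647, -0.1073, 0, 0, -0.5286, 0.0854, 0.2083, -0.1882, -0.1226, 0, 0, -0.6041, 0.0854]

```text
time: 0.82
ee_pos: [330.2, -288.3, 330.6]
eef_rot: [-180.0, -0.0, 55.2]
force: [0.2, -0.9, 0.1]
width: 85.1
grasp_force: 0.0
```

Emit:
carry_out:
  rows: [0.0328, -0.0077, 0, 0, 0, -0.0757, 0.0854, 0.0655, -0.0154, 0, 0, 0, -0.1514, 0.0854, 0.0983, -0.0231, 0, 0, 0, -0.2271, 0.0854, 0.131, -0.0308, 0, 0, 0, -0.3028, 0.0854, 0.1638, -0.0384, 0, 0, 0, -0.3785, 0.0854, 0.1966, -0.0461, 0, 0, 0, -0.4542, 0.0854, 0.2293, -0.0538, 0, 0, 0, -0.53, 0.0854, 0.2621, -0.0615, 0, 0, 0, -0.6056, 0.0854]

```text
time: 1.48
ee_pos: [430.0, -38.4, 329.9]
eef_rot: [-180.0, 0.0, 89.9]
force: [0.8, -1.2, 0.7]
width: 85.2
grasp_force: 0.0
```

Emit:
carry_out:
  rows: [0.034, 0.0133, 0.0043, 0, 0, 0, 0.0854, 0.068, 0.0266, 0.0086, 0, 0, 0, 0.0854, 0.102, 0.04, 0.013, 0, 0, 0, 0.0854, 0.136, 0.0533, 0.0172, 0, 0, 0, 0.0854, 0.17, 0.0666, 0.0215, 0, 0, 0, 0.0854, 0.204, 0.08, 0.0258, 0, 0, 0, 0.0854, 0.2375, 0.093, 0.03, 0, 0, 0, 0.0854, 0.2375, 0.093, 0.03, 0, 0, 0, 0.0854]

```text
time: 2.15
ee_pos: [524.9, 202.1, 297.2]
eef_rot: [-179.8, -0.1, 90.0]
force: [0.4, -0.9, -0.3]
width: 85.3
grasp_force: 0.0
```

```bash
python3 - <<'E'
from h import *
s=observe();print(s["time"],s["ee_pos"],s["eef_rot"],s["force"],s["width"])
im=grab_frame("wrist");cv2.imwrite("pics/w1.png",im);C=cam("wrist",s)
print(proj(C,[[524.2,197,146],[524.2,352,146],[524.2,42,146]]))
E
```

```text
2.15 [524.86294731 202.06202975 297.15007787] [-1.79835775e+02 -9.51099270e-02  9.00180917e+01] [ 0.43511989 -0.93219732 -0.29364896] 85.29931454923393
[[282.87119382 193.0634392 ]
 [283.02561357  18.49057953]
 [282.75095697 328.99223998]]
```

View pics/w1.png

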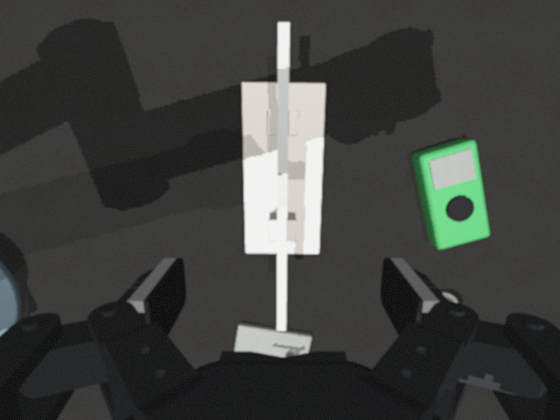

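The wrist view shows the rail running from (283.5,22) to (281.5,331), which is within a few pixels of my prediction.

```bash
python3 - <<'E'
from h import *
im=cv2.imread("pics/w1.png");s=observe();print(s["ee_pos"],s["eef_rot"])
g=cv2.cvtColor(im,6);
for v in(30,60,275,300,320):
    u=np.nonzero(g[v,265:300]>150)[0]+265;print(v,u.min(),u.max())
C=cam("wrist",dict(ee_pos=[524.9,202,297.2],eef_rot=[180,0,90.]))
a=onplane(C,284,22,146);b=onplane(C,281.7,331,146);d=a-b;print(a,b,(a+b)/2,np.linalg.norm(d),np.degrees(np.arctan2(d[1],d[0])))
w=[(524.2,197,300,89.7),(524.2,196,200,89.7),(524.2,196,119,89.7)]
for p,q in zip(w,w[1:]):print(step(p,q))
E
```

```text
[524.18758382 199.47074911 297.92092492] [-1.79838213e+02  2.94798978e-02  8.99438490e+01]
30 277 289
60 277 289
275 276 286
300 276 286
320 276 286
[525.56752155 348.90194376 146.        ] [523.44515361  38.8778814  146.        ] [524.50633758 193.88991258 146.        ] 310.0313269508406 89.60776971480438
[-0.001, 0.0, 0.1, 0.0]
[0.0, 0.0, 0.081, 0.0]
```

Emit:
carry_out:
  rows: [-0.0005, 0, 0.03, 0, 0, 0, 0.0854, -0.001, 0, 0.06, 0, 0, 0, 0.0854, -0.0015, 0, 0.09, 0, 0, 0, 0.0854, -0.002, 0, 0.115, 0, 0, 0, 0.0854, -0.002, 0, 0.135, 0, 0, 0, 0.0854, -0.002, 0, 0.155, 0, 0, 0, 0.0854, -0.002, 0, 0.17, 0, 0, 0, 0.0854, -0.002, 0, 0.181, 0, 0, 0, 0.0854]

```text
time: 2.87
ee_pos: [522.8, 193.4, 117.4]
eef_rot: [-179.9, 0.1, 89.6]
force: [-0.4, -0.0, 0.1]
width: 85.6
grasp_force: 0.0
```

Emit:
carry_out:
  rows: [0, 0, 0, 0, 0, 0, 0.04, 0, 0, 0, 0, 0, 0, 0.02, 0, 0, 0, 0, 0, 0, 0.0, 0, 0, 0, 0, 0, 0, 0, 0, 0, 0, 0, 0, 0, 0, 0, 0, 0, 0, 0, 0, 0, 0, 0, 0, 0, 0, 0, 0, 0, 0, 0, 0, 0, 0, 0]
  grip_force: 60

```text
time: 3.53
ee_pos: [525.0, 195.0, 119.9]
eef_rot: [179.9, -0.0, 89.7]
force: [-1.5, -0.2, 4.8]
width: 6.6
grasp_force: 58.9
```

Emit:
carry_out:
  rows: [0, 0, -0.002, 0, 0, 0, 0, 0, 0, -0.006, 0, 0, 0, 0, 0, 0, -0.012, 0, 0, 0, 0, 0, 0, -0.02, 0, 0, 0, 0, 0, 0, -0.03, 0, 0, 0, 0, 0, 0, -0.04, 0, 0, 0, 0, 0, 0, -0.05, 0, 0, 0, 0, 0, 0, -0.05, 0, 0, 0, 0]

```text
time: 4.2
ee_pos: [526.0, 195.4, 172.1]
eef_rot: [179.7, -0.1, 89.7]
force: [0.1, -0.0, -4.7]
width: 6.7
grasp_force: 58.8
```

Emit:
carry_out:
  rows: [0, 0, -0.015, 0, 0, 0, 0, 0, 0, -0.035, 0, 0, 0, 0, 0, 0, -0.06, 0, 0, 0, 0, 0, 0, -0.085, 0, 0, 0, 0, 0, 0, -0.11, 0, 0, 0, 0, 0, 0, -0.13, 0, 0, 0, 0, 0, 0, -0.14, 0, 0, 0, 0, 0, 0, -0.14, 0, 0, 0, 0]

```text
time: 4.87
ee_pos: [525.7, 195.3, 312.1]
eef_rot: [179.7, -0.1, 89.7]
force: [1.2, 0.5, -5.7]
width: 6.6
grasp_force: 58.9
```

```bash
python3 - <<'E'
from h import *
s=observe();print(s["time"],s["ee_pos"],s["eef_rot"],s["force"],s["wrist_torque"],s["width"],s["grasp_force"])
im=grab_frame("wrist");sd=grab_frame("side")
cv2.imwrite("pics/w2.png",np.hstack([cv2.resize(im,(400,300)),cv2.resize(sd,(400,300))]));np.save("pics/w2.npy",im);np.save("pics/s2.npy",sd)
E
```

```text
4.8667 [525.69896406 195.30033436 312.1343458 ] [ 1.79676382e+02 -7.62170427e-02  8.96976581e+01] [ 1.21196261  0.51432327 -5.74676339] [ 0.02019445 -0.11606429 -0.06233102] 6.641082208810298 58.90885563567281
```

View pics/w2.png

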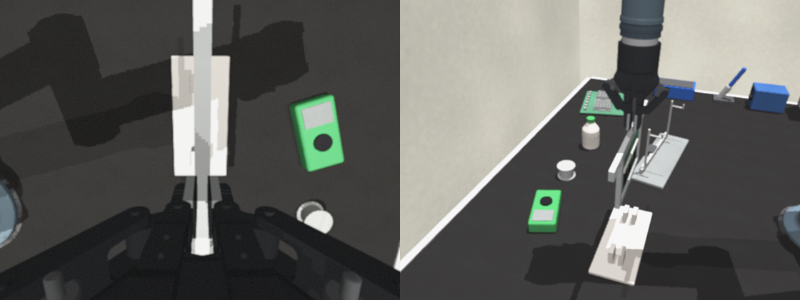

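Frame is held upright and clear of the rack. Next, carry it over above the hooks.

```bash
python3 - <<'E'
from h import *
s=observe();print(s["time"],s["ee_pos"],s["force"])
w=[(524.2,195,309,89.7),(504,0,312,85),(480.9,-230,312,79.9)]
for p,q in zip(w,w[1:]):print(step(p,q))
E
```

```text
4.9667 [524.50322423 195.00019783 308.84337549] [-0.8812293   0.23335249 -6.16453175]
[-0.1951, -0.0192, -0.003, 0.082]
[-0.2311, -0.003, -0.0, 0.089]
```

Emit:
carry_out:
  rows: [-0.008, -0.0008, 0, 0, 0, 0.003, 0, -0.028, -0.0027, -0.001, 0, 0, 0.012, 0, -0.056, -0.0055, -0.001, 0, 0, 0.023, 0, -0.09, -0.0088, -0.002, 0, 0, 0.038, 0, -0.124, -0.0122, -0.002, 0, 0, 0.052, 0, -0.154, -0.0151, -0.003, 0, 0, 0.065, 0, -0.18, -0.0177, -0.003, 0, 0, 0.076, 0, -0.1951, -0.0192, -0.003, 0, 0, 0.082, 0]

```text
time: 5.63
ee_pos: [502.4, -3.4, 310.6]
eef_rot: [-179.8, 0.1, 84.8]
force: [0.2, -0.7, -4.3]
width: 6.5
grasp_force: 58.8
```

Emit:
carry_out:
  rows: [-0.02, -0.0003, 0, 0, 0, 0.008, 0, -0.058, -0.0008, 0, 0, 0, 0.022, 0, -0.098, -0.0013, 0, 0, 0, 0.038, 0, -0.138, -0.0018, 0, 0, 0, 0.053, 0, -0.174, -0.0023, 0, 0, 0, 0.067, 0, -0.204, -0.0027, 0, 0, 0, 0.079, 0, -0.224, -0.0029, 0, 0, 0, 0.086, 0, -0.2311, -0.003, 0, 0, 0, 0.089, 0]

```text
time: 6.3
ee_pos: [479.1, -233.5, 310.1]
eef_rot: [-179.8, 0.1, 79.6]
force: [0.3, -0.2, -5.5]
width: 6.5
grasp_force: 58.8
```

Emit:
carry_out:
  rows: [0, 0, 0.02, 0, 0, 0, 0, 0, 0, 0.045, 0, 0, 0, 0, 0, 0, 0.07, 0, 0, 0, 0, 0, 0, 0.09, 0, 0, 0, 0, 0, 0, 0.1, 0, 0, 0, 0, 0, 0, 0.105, 0, 0, 0, 0, 0, 0, 0.107, 0, 0, 0, 0, 0, 0, 0.107, 0, 0, 0, 0]

```text
time: 6.97
ee_pos: [481.0, -229.9, 205.3]
eef_rot: [180.0, 0.0, 79.9]
force: [0.1, 0.1, -5.8]
width: 6.2
grasp_force: 58.9
```

```bash
python3 - <<'E'
from h import *
grab_frame("top");grab_frame("top")
s=observe();print(s["time"],s["ee_pos"],s["eef_rot"],s["force"],s["wrist_torque"],s["width"])
im=grab_frame("top");sd=grab_frame("side");w=grab_frame("wrist")
for n,i in(("t",im),("s",sd),("w",w)):np.save(f"pics/{n}3.npy",i)
a=cv2.resize(im[215:315,290:460],(800,470),interpolation=3)
cv2.imwrite("pics/t3.png",a); b=cv2.resize(sd[120:260,270:430],(640,560),interpolation=3);cv2.imwrite("pics/s3.png",b)
E
```

```text
7.0667 [ 481.66500869 -230.43407565  206.33046647] [1.79870879e+02 5.48910793e-02 7.99077616e+01] [ 0.39129967 -0.30973305 -4.36675807] [-0.0283765  -0.00654298 -0.04457861] 6.811849656690156
```

View pics/t3.png

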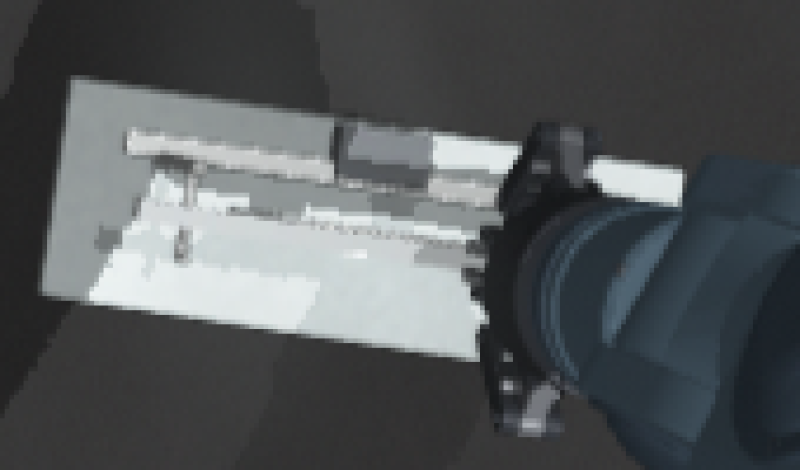

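View pics/s3.png

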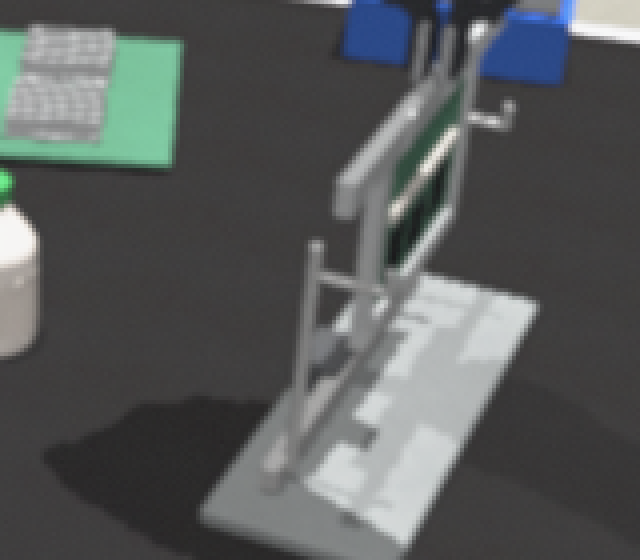

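The frame hangs above the stand with the rail between posts and tips. One wrist look to compare the rail end and hook A.

```bash
python3 - <<'E'
from h import *
w=np.load("pics/w3.npy");C=cam("wrist",dict(ee_pos=[480.9,-230,205.5],eef_rot=[180,0,79.9]))
a=np.radians(-10.1);x=np.array([np.cos(a),np.sin(a),0]);y=np.array([-x[1],x[0],0]);o=np.array([480.9,-230,0])
for n,p in(("post",o+23*x+125*y+[0,0,176]),("tip",o-21*x+125*y+[0,0,171]),("railend",o+155*y+[0,0,232]),("railstart",o+30*y+[0,0,232])):print(n,proj(C,p))
cv2.imwrite("pics/w3.png",cv2.resize(w[0:300,150:430],(747,600)[0:2] if 0 else (560,600),interpolation=3))
E
```

```text
post [326.5974853    1.79206792]
tip [244.30967574   4.95790714]
railend [ 283.10161818 -155.98556027]
railstart [282.89409784 202.27685585]
```

View pics/w3.png

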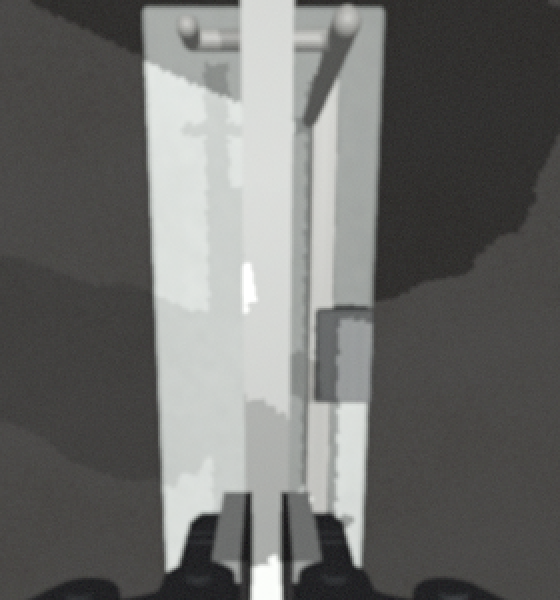

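Post A's top shows at (323,10) and its tip at (244,12) in full-image pixels; both are about 8 px nearer than predicted.

```bash
python3 - <<'E'
from h import *
C=cam("wrist",dict(ee_pos=[480.9,-230,205.5],eef_rot=[180,0,79.9]))
a=np.radians(-10.1);x=np.array([np.cos(a),np.sin(a),0]);y=np.array([-x[1],x[0],0]);o=np.array([480.9,-230,0])
for n,u,v,z in(("post",323,9.5,176),("tip",244,12,171)):
    p=onplane(C,u,v,z);print(n,p,(p-o)@x,(p-o)@y)
s=observe();print(s["time"],s["ee_pos"],s["force"])
E
```

```text
post [ 523.07709203 -114.22127206  176.        ] 21.219744751012456 121.38098437883107
tip [ 481.28125918 -106.55845896  171.        ] -21.27218803575701 121.59544986536656
7.2167 [ 481.5753303  -230.45752007  206.16159398] [-0.28111893 -0.53528189 -5.12277267]
```

Emit:
carry_out:
  rows: [-0.001, 0, 0.005, 0, 0, 0, 0, -0.0022, 0, 0.015, 0, 0, 0, 0, -0.0022, 0, 0.025, 0, 0, 0, 0, -0.0022, 0, 0.034, 0, 0, 0, 0, -0.0022, 0, 0.04, 0, 0, 0, 0, -0.0022, 0, 0.044, 0, 0, 0, 0, -0.0022, 0, 0.045, 0, 0, 0, 0, -0.0022, 0, 0.045, 0, 0, 0, 0]

```text
time: 7.88
ee_pos: [480.2, -232.0, 159.5]
eef_rot: [-180.0, -0.0, 79.9]
force: [-0.4, 0.2, -5.1]
width: 6.5
grasp_force: 58.9
```

Emit:
carry_out:
  rows: [0, 0, 0.001, 0, 0, 0, 0, 0, 0, 0.002, 0, 0, 0, 0, 0, 0, 0.003, 0, 0, 0, 0, 0, 0, 0.004, 0, 0, 0, 0, 0, 0, 0.005, 0, 0, 0, 0, 0, 0, 0.006, 0, 0, 0, 0, 0, 0, 0.007, 0, 0, 0, 0, 0, 0, 0.007, 0, 0, 0, 0]

```text
time: 8.55
ee_pos: [480.3, -232.2, 152.8]
eef_rot: [-180.0, -0.0, 79.9]
force: [0.2, -1.0, -6.3]
width: 6.5
grasp_force: 58.9
```

Emit:
carry_out:
  rows: [0, 0, 0.0005, 0, 0, 0, 0, 0, 0, 0.001, 0, 0, 0, 0, 0, 0, 0.0015, 0, 0, 0, 0, 0, 0, 0.002, 0, 0, 0, 0, 0, 0, 0.0025, 0, 0, 0, 0, 0, 0, 0.003, 0, 0, 0, 0, 0, 0, 0.003, 0, 0, 0, 0, 0, 0, 0.003, 0, 0, 0, 0]

```text
time: 9.22
ee_pos: [480.4, -232.2, 150.0]
eef_rot: [-180.0, 0.0, 79.9]
force: [-0.2, -0.1, -4.9]
width: 6.4
grasp_force: 58.9
```

Emit:
carry_out:
  rows: [0, 0, 0.0004, 0, 0, 0, 0, 0, 0, 0.0008, 0, 0, 0, 0, 0, 0, 0.0012, 0, 0, 0, 0, 0, 0, 0.0016, 0, 0, 0, 0, 0, 0, 0.002, 0, 0, 0, 0, 0, 0, 0.002, 0, 0, 0, 0, 0, 0, 0.002, 0, 0, 0, 0, 0, 0, 0.002, 0, 0, 0, 0]

```text
time: 9.88
ee_pos: [480.5, -232.2, 148.0]
eef_rot: [180.0, 0.0, 79.9]
force: [0.3, -0.6, -5.3]
width: 6.1
grasp_force: 58.9
```

Emit:
carry_out:
  rows: [0, 0, 0.0004, 0, 0, 0, 0, 0, 0, 0.0008, 0, 0, 0, 0, 0, 0, 0.0012, 0, 0, 0, 0, 0, 0, 0.0016, 0, 0, 0, 0, 0, 0, 0.002, 0, 0, 0, 0, 0, 0, 0.002, 0, 0, 0, 0, 0, 0, 0.002, 0, 0, 0, 0, 0, 0, 0.002, 0, 0, 0, 0]

```text
time: 10.55
ee_pos: [480.5, -232.2, 146.0]
eef_rot: [180.0, 0.0, 79.9]
force: [0.2, -0.7, -5.3]
width: 6.2
grasp_force: 58.9
```

Emit:
carry_out:
  rows: [0, 0, 0.0003, 0, 0, 0, 0, 0, 0, 0.0006, 0, 0, 0, 0, 0, 0, 0.0009, 0, 0, 0, 0, 0, 0, 0.0012, 0, 0, 0, 0, 0, 0, 0.0015, 0, 0, 0, 0, 0, 0, 0.0015, 0, 0, 0, 0, 0, 0, 0.0015, 0, 0, 0, 0, 0, 0, 0.0015, 0, 0, 0, 0]

```text
time: 11.22
ee_pos: [480.4, -232.2, 144.5]
eef_rot: [-180.0, 0.0, 79.9]
force: [-0.1, -0.3, -5.7]
width: 6.3
grasp_force: 58.9
```

Emit:
carry_out:
  rows: [0, 0, 0.0003, 0, 0, 0, 0, 0, 0, 0.0006, 0, 0, 0, 0, 0, 0, 0.0009, 0, 0, 0, 0, 0, 0, 0.0012, 0, 0, 0, 0, 0, 0, 0.0015, 0, 0, 0, 0, 0, 0, 0.0015, 0, 0, 0, 0, 0, 0, 0.0015, 0, 0, 0, 0, 0, 0, 0.0015, 0, 0, 0, 0]

```text
time: 11.88
ee_pos: [480.7, -232.3, 143.7]
eef_rot: [180.0, 0.0, 79.9]
force: [-2.9, 1.6, 4.3]
width: 6.3
grasp_force: 60.7
```

Contact at TCP 143.7 mm matches the fully home height. Pressing slightly more to confirm.

Emit:
carry_out:
  rows: [0, 0, 0.0002, 0, 0, 0, 0, 0, 0, 0.0004, 0, 0, 0, 0, 0, 0, 0.0004, 0, 0, 0, 0, 0, 0, 0.0004, 0, 0, 0, 0, 0, 0, 0.0004, 0, 0, 0, 0, 0, 0, 0.0004, 0, 0, 0, 0, 0, 0, 0.0004, 0, 0, 0, 0, 0, 0, 0.0004, 0, 0, 0, 0]

```text
time: 12.55
ee_pos: [480.7, -232.3, 143.7]
eef_rot: [179.9, 0.0, 79.9]
force: [-2.8, 2.3, 7.3]
width: 6.1
grasp_force: 61.3
```

```bash
python3 - <<'E'
from h import *
s=observe();print(s["time"],s["ee_pos"],s["eef_rot"],s["force"],s["wrist_torque"],s["width"],s["grasp_force"])
E
```

```text
12.55 [ 480.70996012 -232.34532997  143.66028679] [1.79930289e+02 3.23661682e-02 7.98990678e+01] [-2.82391184  2.26581009  7.31035873] [ 0.43201592  0.69561816 -0.03170035] 6.132778251995264 61.29435259848833
```

Firm at the same height with a small moment, so both sides are carrying load. Ease off and release.

Emit:
carry_out:
  rows: [0, 0, -0.0006, 0, 0, 0, 0, 0, 0, -0.0012, 0, 0, 0, 0, 0, 0, -0.0012, 0, 0, 0, 0.01, 0, 0, -0.0012, 0, 0, 0, 0.02, 0, 0, -0.0012, 0, 0, 0, 0.04, 0, 0, -0.0012, 0, 0, 0, 0.06, 0, 0, -0.0012, 0, 0, 0, 0.08, 0, 0, -0.0012, 0, 0, 0, 0.08]

```text
time: 13.22
ee_pos: [480.6, -232.3, 143.8]
eef_rot: [180.0, 0.0, 79.9]
force: [0.3, 0.2, 0.4]
width: 67.8
grasp_force: 0.0
```

Emit:
carry_out:
  rows: [0, 0, 0, 0, 0, 0, 0.08, 0, 0, 0, 0, 0, 0, 0.08, 0, 0, -0.005, 0, 0, 0, 0.08, 0, 0, -0.015, 0, 0, 0, 0.08, 0, 0, -0.03, 0, 0, 0, 0.08, 0, 0, -0.045, 0, 0, 0, 0.08, 0, 0, -0.065, 0, 0, 0, 0.08, 0, 0, -0.085, 0, 0, 0, 0.08]

```text
time: 13.88
ee_pos: [480.3, -232.1, 230.5]
eef_rot: [180.0, 0.0, 79.9]
force: [1.4, 0.2, 0.0]
width: 80.2
grasp_force: 0.0
```

Emit:
carry_out:
  rows: [0, 0, -0.02, 0, 0, 0, 0.08, 0, 0, -0.05, 0, 0, 0, 0.08, 0, 0, -0.08, 0, 0, 0, 0.08, 0, 0, -0.1, 0, 0, 0, 0.08, 0, 0, -0.1, 0, 0, 0, 0.08, 0, 0, -0.1, 0, 0, 0, 0.08, 0, 0, -0.1, 0, 0, 0, 0.08, 0, 0, -0.1, 0, 0, 0, 0.08]

```text
time: 14.55
ee_pos: [479.9, -231.9, 327.8]
eef_rot: [-179.9, -0.0, 79.9]
force: [-0.4, -0.0, -0.6]
width: 80.0
grasp_force: 0.0
```

```bash
python3 - <<'E'
from h import *
s=observe();print(s["time"],s["ee_pos"],s["force"],s["width"])
b=cv2.resize(grab_frame("side")[120:260,300:420],(400,467),interpolation=3);w=cv2.resize(grab_frame("wrist"),(400,300))
o=np.zeros((467,800,3),np.uint8);o[:,:400]=b;o[:300,400:]=w;cv2.imwrite("pics/f.png",o)
E
```

```text
14.55 [ 479.93262267 -231.8659878   327.76915697] [-0.37415137 -0.01912197 -0.59224464] 80.01141053204395
```

View pics/f.png

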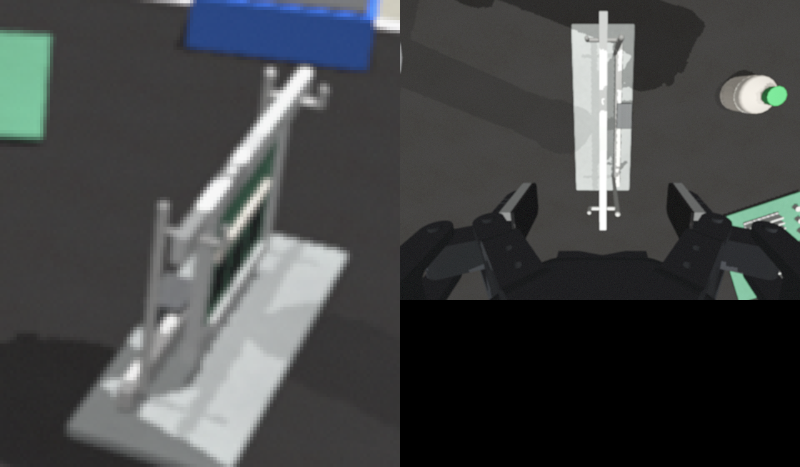

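The frame hangs level and upright on both hooks, and the gripper is clear.

```bash
python3 -c "
from bench import *
print(sign_off())"
```

```text
the job is handed in; nothing more can be done
None
```

The frame is hanging by its rail on both hooks, seated and released, and the job is handed in. It dropped straight into the notches, so no sideways working was needed; the bystanders were left alone.

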